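Lidded tub through the one-way flap of the draining tray

TASK

Take the small lidded plastic tub with the clasp off the dish mat and stand it upright on the open entry floor of the steel draining tray, in front of the shut sprung flap. Then push it along the tray floor through the flap into the closed bay, far enough that the flap springs fully shut behind it and the tub stands upright in the bay. Leave the open tub without a lid where it is.

Things in the scene. Friction and masses are not known exactly. Their poses are not given: they have to be found in the camera images.
- tub_mid (a point): Centre (half-way up) of the white plastic tub with a flat closed lid and a grey clasp: a box 46 mm along its own x, 62 mm along its own y, 50 mm tall, about 0.11 kg. The clasp stands out 4 mm from its +y side, so grasp it across the 46 mm (own x). It stands upright, z up, on the 5 mm thick dish mat.
- open_tub_mid (a point): Centre (half-way up) of a look-alike white plastic tub, 46 x 62 x 50 mm, open on top and with no lid or clasp. It stands on the mat and is to be left alone.
- tray: Fixed steel tray. Origin on the work surface under the gateway's middle; +x: the way through the flap, z up. Floor 4 mm thick, x -153 to 192 mm. Side walls 46 mm high from the work surface, x -113 to 192, inner faces at y +-45 mm; end wall's inner face at x 185. Entry (x below 0) has an open end; entry and bay (x above 0) have no roof. 9 mm posts, 64 mm high, on the walls beside the flap.
- flap (a joint): Upright plastic flap across the lane at tray x 0: 4 mm thick, 9 to 57 mm above the work surface, hinge at tray y +45 mm, free edge at y -40 mm. Rad: 0 shut (as at the start), up to 1.5 swung into the bay (+x); it cannot open to the entry. A light spring (about 1 N at the free edge) shuts it in about 1 s once nothing stands in its sweep, which reaches 85 mm into the bay.
Mind the look-alikes: they are no part of the job. What is shaped like the part that bears tub_mid but blue or brown is not meant.

How it is judged:
By the outcome, as a careful person would: the job done as asked, in the order asked, and still so for the second after the job is handed in, with the robot touching nothing.
It also fails if it takes over 51 s, if anything falls off the work surface, if the arm or the gripper's body presses on something with over 40 N, if the wrist force passes 120 N, or if a joint passes its speed limit or range.

ROBOT

A 6-joint arm with a two-finger parallel gripper is mounted at the origin on the work surface. World frame = base frame: x ahead of the robot, y to its left, z up, the work surface at z = 0. Lengths are in mm, angles in rad, forces in N, time in s.
With the tool pointing down it reaches from about 325 to 900 mm from the base axis. Payload 6.1 kg.
Tool frame: the origin (TCP) lies on the centre line of the jaws, within the pads' length; the fingertips stand robot.tcp_to_tips ahead of it and the grasp point (between the pads) lies 8 mm behind it (robot.tcp_to_tips is the distance from the TCP to the fingertips, in mm); z points along the fingers, x is the direction in which the jaws open and shut, and the axes are right-handed (so a half turn about z gives the same grasp; the last joint's range is limited). The gripper opens to 85 mm and grips with 20 to 120 N. Pads are 22 mm wide; open, the fingers measure 114 mm over their backs; the gripper's body (76 mm by 85 mm) begins 54 mm behind the grasp point. The pads swing forward as they close: fully open they stand 13 mm farther back than shut.
Start: joints at [-1.475, 0.22, 1.526, -0, 1.395, -0.126], TCP at [137.484, -609.683, 242.3] pointing down, gripper open.
Joint ranges: [-2.98, 2.98], [-0.91, 2.08], [0.09, 2.57], [-1.24, 4.39], [0.2, 2.65], [-2.68, 2.68]. Speed limits (rad/s): [2.57, 2.57, 3.01, 3.14, 3.14, 3.14].

INTERFACE

Orientations are given as a rotation vector (axis times angle).
In Python, from cell import robot, read_camera, job gives the robot as it stands.
- The arm moves only by the shell command python3 -m creep 'ROWS' [FORCE]. ROWS is JSON, a list of rows, each a list of 7 numbers: the turn, a rotation vector about the tool's x, y, z each as a share of pi rad, from -1 to 1, then the shift along the tool's x, y, z each as a share of 10 cm, from -1 to 1, then the finger opening in mm, from 0 to 85.4. A call has exactly 10 rows; each row is the pose to reach, as a shift and turn from the pose measured when the call began, along the tool's axes at that moment, turning the shorter way round; what a row does not reach only later rows make up. A row lasts 1/12 s, in which the tool goes at most 41.7 mm and 7.16 degrees, less where a joint would pass 70% of its speed; a pose out of reach is approached as far as the arm can. A call with a number of a shift or a turn outside -1 to 1 is refused whole. A call with a gripper value outside its range is refused whole. The fingers move at their own pace and stop on an object; FORCE is the grip in N (left out, the last holds). Time passes only in rows, so rows that repeat a pose let the fingers close, or fill a call up. It gives the time, the measured TCP pose, the force and the opening at its end, in the units of the state.
- robot.get_obs(): the state, without advancing time (a new reading comes with each control period).
- read_camera(name): name is "side" or "top"; returns a dict with "img" (384x512x3 uint8, blue, green, red), "mtx" (3x3 intrinsics, pixels), "xyz" and "rotation" of the camera in the world. Camera axes: x right, y up, looking along -z (the intrinsics and any distortion apply to the point x, -y, -z); pixel columns grow to the right and rows downward; lengths in mm; the calibration is good to about 2 mm. A picture is of the moment at which its call begins. There is no depth.
- job.hand_in(): hands the job in, once; it reports no verdict.
The state is a dict: "t": time; "joints": joint angles; "dq": joint speeds; "tau": joint torques, N m; "tcp_pos": TCP position; "tcp_rot": TCP orientation; "force": force on the tool from outside, world axes, zero at the start; "moment": the same for the moment, N m; "finger_gap": finger opening in mm.
Only numpy, scipy, OpenCV 4.12 (cv2) and the standard library are available. Lean on these libraries where they do the work, as an engineer would, in place of code of your own. Each camera call takes 0.05 s, during which the arm holds its last target. There are 200 camera calls.

## Working session

There is one attempt and no reset: what is moved stays moved. The work goes in short steps, Python scripts to look and compute and a shell command to move; the robot and the scene stay as the last step left them, time stands still between calls to the robot, and variables do not carry over. Pictures are saved under pics/ and viewed, and the job is handed in when it is done.

```bash
ls; mkdir -p pics
cat > h.py <<'E'
import numpy as np, cv2
from cell import robot, read_camera, job
from scipy.spatial.transform import Rotation as R
def cam(n):
    c=read_camera(n); Rm=np.array(c["rotation"],float)
    if Rm.shape!=(3,3): Rm=R.from_rotvec(Rm.ravel()).as_matrix() if Rm.size==3 else R.from_quat(Rm).as_matrix()
    return c["img"],np.array(c["mtx"]),np.array(c["xyz"]),Rm
def proj(p,K,x,Rm):
    q=(np.atleast_2d(p)-x)@Rm; q=q*[1,-1,-1]; u=q@K.T; return u[:,:2]/u[:,2:]
def ray(px,K,x,Rm):
    d=np.linalg.inv(K)@[px[0],px[1],1]; return Rm@(d*[1,-1,-1])
def onz(px,z,K,x,Rm):
    d=ray(px,K,x,Rm); return x+d*(z-x[2])/d[2]
def tri(p1,c1,p2,c2):
    d1,d2=ray(p1,*c1),ray(p2,*c2); A=np.c_[d1,-d2]; s=np.linalg.lstsq(A,c2[1]-c1[1],rcond=None)[0]
    a,b=c1[1]+d1*s[0],c2[1]+d2*s[1]; return (a+b)/2,np.linalg.norm(a-b)
E
python3 - <<'E'
from h import *
import pickle
C={}
for n in("top","side"):
    i,*c=cam(n); C[n]=c; cv2.imwrite(f"pics/{n}0.png",i); print(n,c)
pickle.dump(C,open("C.pkl","wb"))
o=robot.get_obs();print(o["t"],o["tcp_pos"],o["tcp_rot"],o["finger_gap"],robot.tcp_to_tips)
E
```

```text
pics
top [array([[465.34902103,   0.        , 255.39998047],
       [  0.        , 465.34902103, 188.51959915],
       [  0.        ,   0.        ,   1.        ]]), array([ 344.01665845,   36.02856372, 1052.68050427]), array([[ 1.61450921e-02,  9.95628200e-01, -9.19990370e-02],
       [-9.99868342e-01,  1.62259489e-02,  1.30933893e-04],
       [ 1.62313315e-03,  9.19848107e-02,  9.95759087e-01]])]
side [array([[444.97673652,   0.        , 249.40725328],
       [  0.        , 444.97673652, 185.0523108 ],
       [  0.        ,   0.        ,   1.        ]]), array([ 337.62320806, -758.64357483,  788.11681639]), array([[ 0.99335066,  0.08592873, -0.07662065],
       [-0.11459295,  0.67387386, -0.7299058 ],
       [-0.01108723,  0.7338326 ,  0.67923987]])]
0.1 [ 137.44607506 -609.15867343  241.30247765] [-2.45264737e+00  1.96112434e+00  1.89764524e-03] 85.28556009558187 11.0
```

View pics/top0.png

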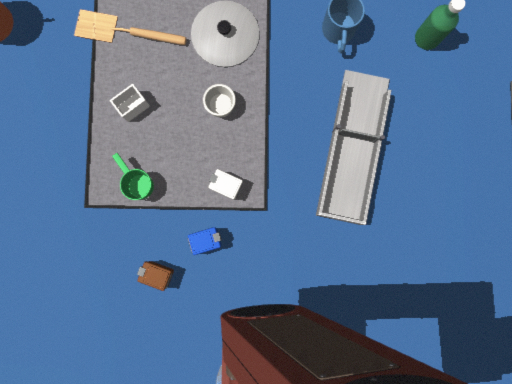

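View pics/side0.png

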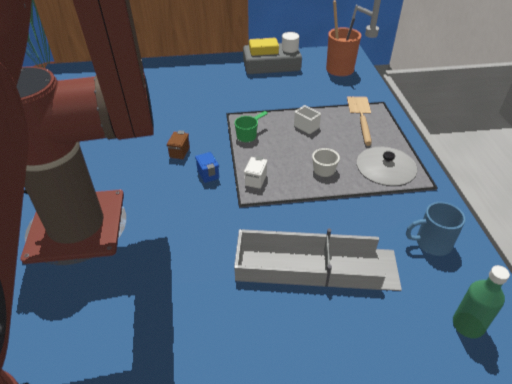

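Candidates (top view): white lidded tub (226,184), open white tub (130,102), blue box (204,240), brown box (155,275), and a round bowl (220,100). By the description I choose (226,184), and check it in a close crop.

Run:
```python
from h import *
t=cv2.imread("pics/top0.png");s=cv2.imread("pics/side0.png")
f=lambda i,x,y,w,h,k:cv2.resize(i[y:y+h,x:x+w],None,fx=k,fy=k,interpolation=cv2.INTER_CUBIC)
a=f(t,200,160,50,50,8);b=f(s,232,148,50,50,8)
cv2.imwrite("pics/tub.png",np.hstack([a,b]))
cv2.imwrite("pics/tray_t.png",f(t,310,65,90,165,3.6))
cv2.imwrite("pics/tray_s.png",f(s,225,225,185,70,4))
```

```text
(no output)
```

View pics/tub.png

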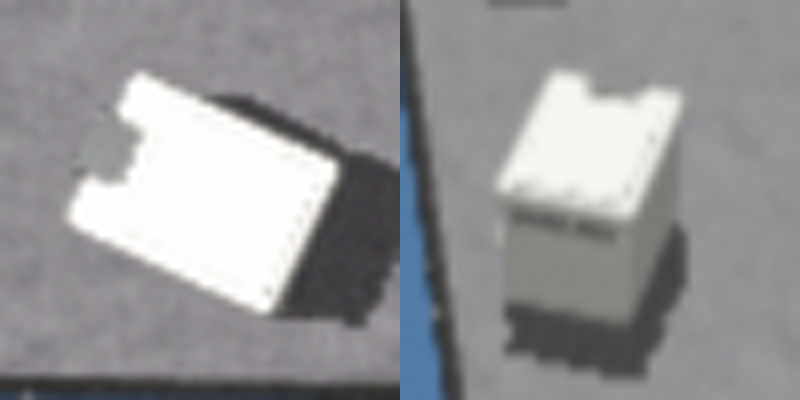

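View pics/tray_t.png

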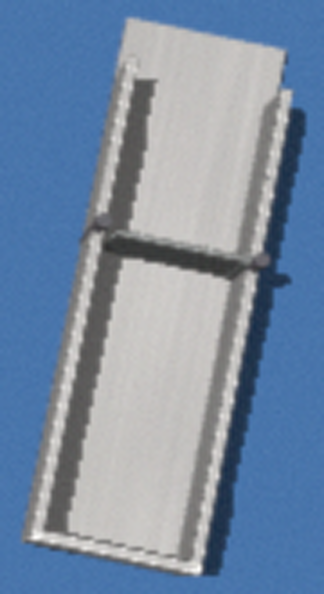

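View pics/tray_s.png

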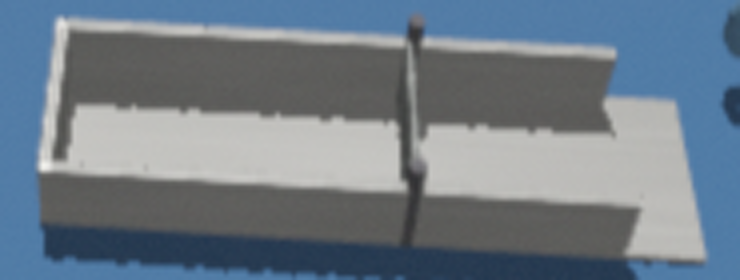

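Run:
```python
from h import *
import pickle
C=pickle.load(open("C.pkl","rb"));T,S=C["top"],C["side"]
P=[]
for a,b in [((135,70),(283,92)),((340,163),(232,222)),((268,315),(100,195)),((68,215),(158,70))]:
    p,e=tri(np.array(a)/8+[199.5,159.5],T,np.array(b)/8+[231.5,147.5],S);P.append(p);print(p.round(1),round(e,1))
P=np.array(P);c=P.mean(0)
y=(P[0]+P[3]-P[1]-P[2])[:2];print("tub top",c.round(1),"own y yaw",np.degrees(np.arctan2(y[1],y[0])),np.linalg.norm(y)/2)
print("tray")
for n,a,b,z in [("farL",(127,18),(675,98),4),("farR",(287,48),(706,262),4),("nearL",(25,543),(62,20),46),("nearR",(200,573),(40,165),46),("wallR",(287,90),(640,207),46),("wallL",(128,60),(615,48),46),("postL",(104,220),(416,18),64),("postR",(263,261),(416,162),64)]:
    a=np.array(a)/3.6+[309.5,64.5];b=np.array(b)/4+[224.5,224.5]
    p,e=tri(a,T,b,S);print(n,p.round(1),round(e,1),onz(a,z,*T).round(1),onz(b,z,*S).round(1))
```

```text
[477.5 120.9  56. ] 2.3
[453.6  65.2  51.5] 2.5
[413.1  83.9  50.9] 0.5
[438.4 138.   55.3] 1.4
tub top [445.7 102.   53.5] own y yaw 65.84242831922099 60.18365963930421
tray
farL [ 720.7 -166.6    5.1] 0.5 [ 721.4 -166.8    4. ] [ 721.  -165.8    4. ]
farR [ 702.1 -269.9    1.9] 3.6 [ 703.3 -269.7    4. ] [ 699.2 -271.4    4. ]
nearL [382.8 -97.8  40.5] 3.2 [381. -97.  46.] [ 384.  -102.6   46. ]
nearR [ 363.8 -201.4   48.3] 1.7 [ 364.7 -202.    46. ] [ 363.  -199.7   46. ]
wallR [ 662.7 -258.5   40.4] 2.6 [ 662.3 -257.2   46. ] [ 658.9 -262.4   46. ]
wallL [ 680.3 -159.5   45.2] 0.7 [ 679.6 -159.3   46. ] [ 680.3 -160.1   46. ]
postL [ 573.7 -141.    64.3] 2.0 [ 574.8 -141.2   64. ] [ 572.7 -140.9   64. ]
postR [ 549.9 -235.8   65.9] 2.1 [ 551.4 -236.5   64. ] [ 549.4 -234.6   64. ]
```

The crop shows the white flat lid with a grey clasp on the left (+y) side, lid corners at about (217,169), (242,180), (233,199) and (208,187). This is the right tub, standing at about (446,102) with own x at -24°. The tray gateway is at about (562,-188), and the tray's +x points along about 168.6°.

My plan is to grip across own x and set the tub down with its 46 mm along the lane. I then push it with the jaws turned across the lane and part open.

```bash
cat > go.py <<'E'
# usage: go.py x y z yaw_of_tool_x_deg -> remaining shift (units of 100mm, tool axes) and turn (share of pi)
import sys; from h import *
x,y,z,w=map(float,sys.argv[1:5]); o=robot.get_obs(); A=R.from_rotvec(o["tcp_rot"])
a=np.radians(w); c,s=np.cos(a),np.sin(a)
B=R.from_matrix(np.array([[c,s,0],[s,-c,0],[0,0,-1.]]))
print("t",round(o["t"],2),"tcp",np.round(o["tcp_pos"],1),"gap",round(o["finger_gap"],1),"j",np.round(o["joints"],2),"F",np.round(o["force"],1))
print("shift",(A.inv().apply(np.array([x,y,z])-o["tcp_pos"])/100).round(3),"turn",((A.inv()*B).as_rotvec()/np.pi).round(3))
E
python3 go.py 446 102 180 -24.2
python3 -m creep '[[0,0,0,-0.2,-0.15,0,85],[0,0,0,-0.4,-0.3,0,85],[0,0,0,-0.7,-0.5,0,85],[0,0,0,-1,-0.73,0,85],[0,0,0,-1,-0.73,0,85],[0,0,0,-1,-0.73,0,85],[0,0,0,-1,-0.73,0,85],[0,0,0,-1,-0.73,0,85],[0,0,0,-1,-0.73,0,85],[0,0,0,-1,-0.73,0,85]]' 30
python3 go.py 446 102 180 -24.2
```

```text
t 0.1 tcp [ 137.4 -609.2  241.3] gap 85.3 j [-1.48  0.22  1.53  0.    1.39 -0.13] F [-0.6 -0.1  0.2]
shift [-6.257 -4.574  0.625] turn [-0.     0.    -0.295]
t: 0.93
tcp_pos: [186.2, -496.4, 241.4]
tcp_rot: [-2.452, 1.962, 0.002]
force: [0.1, 0.7, -0.2]
finger_gap: 85.4
t 0.93 tcp [ 186.2 -496.4  241.4] gap 85.4 j [-1.36 -0.    1.77  0.    1.38 -0.01] F [ 0.1  0.7 -0.2]
shift [-5.268 -3.845  0.624] turn [-0.     0.001 -0.295]
```

```bash
python3 -m creep '[[0,0,0,-0.4,-0.3,0,85],[0,0,0,-0.8,-0.6,0,85],[0,0,0,-1,-0.73,0,85],[0,0,0,-1,-0.73,0,85],[0,0,0,-1,-0.73,0,85],[0,0,0,-1,-0.73,0,85],[0,0,0,-1,-0.73,0,85],[0,0,0,-1,-0.73,0,85],[0,0,0,-1,-0.73,0,85],[0,0,0,-1,-0.73,0,85]]' >/dev/null
python3 -m creep '[[0,0,0,-0.4,-0.3,0,85],[0,0,0,-0.8,-0.6,0,85],[0,0,0,-1,-0.73,0,85],[0,0,0,-1,-0.73,0,85],[0,0,0,-1,-0.73,0,85],[0,0,0,-1,-0.73,0,85],[0,0,0,-1,-0.73,0,85],[0,0,0,-1,-0.73,0,85],[0,0,0,-1,-0.73,0,85],[0,0,0,-1,-0.73,0,85]]' | head -2
python3 -m creep '[[0,0,0,-0.4,-0.3,0,85],[0,0,0,-0.8,-0.6,0,85],[0,0,0,-1,-0.73,0,85],[0,0,0,-1,-0.73,0,85],[0,0,0,-1,-0.73,0,85],[0,0,0,-1,-0.73,0,85],[0,0,0,-1,-0.73,0,85],[0,0,0,-1,-0.73,0,85],[0,0,0,-1,-0.73,0,85],[0,0,0,-1,-0.73,0,85]]' >/dev/null
python3 -m creep '[[0,0,0,-0.4,-0.3,0,85],[0,0,0,-0.8,-0.6,0,85],[0,0,0,-1,-0.73,0,85],[0,0,0,-1,-0.73,0,85],[0,0,0,-1,-0.73,0,85],[0,0,0,-1,-0.73,0,85],[0,0,0,-1,-0.73,0,85],[0,0,0,-1,-0.73,0,85],[0,0,0,-1,-0.73,0,85],[0,0,0,-1,-0.73,0,85]]' | head -2
python3 go.py 446 102 180 -24.2
```

```text
t: 2.6
tcp_pos: [284.2, -270.6, 241.6]
t: 4.27
tcp_pos: [383.2, -45.7, 242.0]
t 4.27 tcp [383.2 -45.7 242. ] gap 85.0 j [-0.33 -0.39  2.1   0.    1.44  1.03] F [-0.1  0.3  0.5]
shift [-1.309 -0.927  0.623] turn [-0.     0.001 -0.298]
```

```bash
python3 -m creep '[[0,0,-0.03,-0.4,-0.3,0,85],[0,0,-0.06,-0.8,-0.6,0.1,85],[0,0,-0.1,-1,-0.93,0.2,85],[0,0,-0.13,-1,-0.93,0.3,85],[0,0,-0.17,-1,-0.93,0.3,85],[0,0,-0.2,-1,-0.93,0.3,85],[0,0,-0.24,-1,-0.93,0.3,85],[0,0,-0.27,-1,-0.93,0.3,85],[0,0,-0.298,-1,-0.93,0.3,85],[0,0,-0.298,-1,-0.93,0.3,85]]' | tail -1
python3 go.py 446 102 110 -24.2
python3 - <<'E'
from h import *
for n in("top","side"):
    i,*c=cam(n);x,y=(190,120) if n=="top" else (210,80)
    cv2.imwrite(f"pics/{n}1.png",cv2.resize(i[y:y+120,x:x+100],None,fx=4,fy=4,interpolation=cv2.INTER_CUBIC))
a=cv2.imread("pics/top1.png");b=cv2.imread("pics/side1.png");cv2.imwrite("pics/v1.png",np.hstack([a,b]))
E
```

```text
finger_gap: 85.0
t 5.1 tcp [452.9  71.2 212.2] gap 85.0 j [-0.02 -0.16  1.98  0.    1.33  0.4 ] F [ 0.5  0.6 -0.2]
shift [-0.186 -0.251  1.023] turn [-0.001  0.001  0.001]
```

View pics/v1.png

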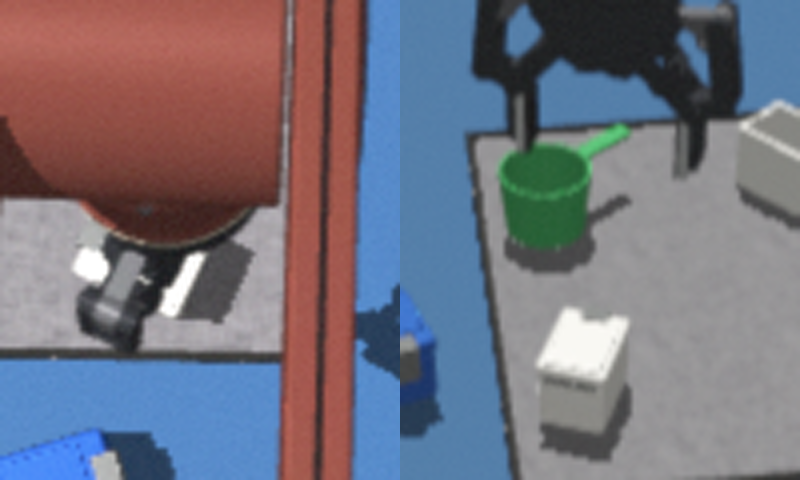

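The gripper hangs behind and above the tub, and nothing has been disturbed (tub lid in side view at about (356,169) full-frame). I'll centre it, then go down.

```bash
python3 -m creep '[[0,0,0,-0.1,-0.12,0.3,85],[0,0,0,-0.18,-0.25,0.6,85],[0,0,0,-0.18,-0.25,0.9,85],[0,0,0,-0.18,-0.25,1,85],[0,0,0,-0.18,-0.25,1,85],[0,0,0,-0.18,-0.25,1,85],[0,0,0,-0.18,-0.25,1,85],[0,0,0,-0.18,-0.25,1,85],[0,0,0,-0.18,-0.25,1,85],[0,0,0,-0.18,-0.25,1,85]]' | tail -1
python3 go.py 446 102 27 -24.2
python3 - <<'E'
from h import *
i,*c=cam("side");cv2.imwrite(f"pics/v2.png",cv2.resize(i[90:210,190:320],None,fx=5,fy=5,interpolation=cv2.INTER_CUBIC))
E
```

```text
finger_gap: 84.8
t 6.03 tcp [447.6 101.6 113.5] gap 84.8 j [ 0.05 -0.04  2.07  0.    1.12  0.47] F [ 0.   0.7 -0.8]
shift [-0.017  0.006  0.865] turn [-0.001 -0.    -0.001]
```

View pics/v2.png

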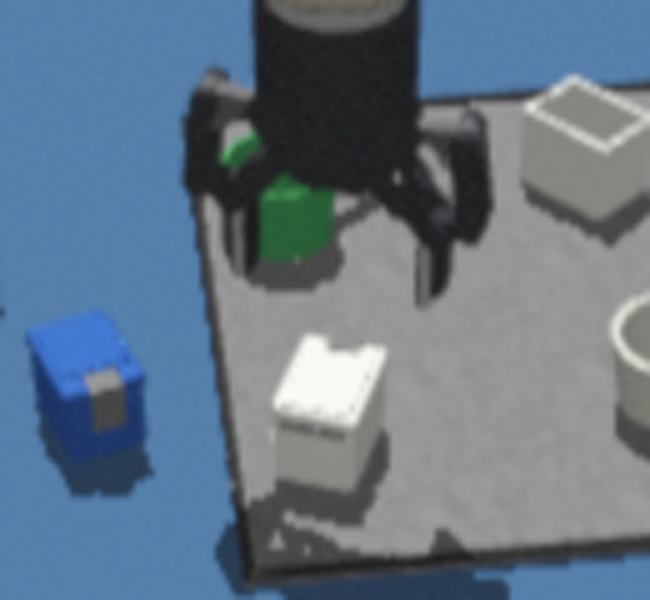

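The tub's lid (at about (330,380) in the crop) lies centred between the jaws. Going down and closing.

```bash
python3 -m creep '[[0,0,0,-0.015,0,0.15,85],[0,0,0,-0.015,0,0.35,85],[0,0,0,-0.015,0,0.55,85],[0,0,0,-0.015,0,0.75,85],[0,0,0,-0.015,0,0.86,85],[0,0,0,-0.015,0,0.86,85],[0,0,0,-0.015,0,0.86,85],[0,0,0,-0.015,0,0.86,60],[0,0,0,-0.015,0,0.86,30],[0,0,0,-0.015,0,0.86,30]]' 30
python3 -m creep '[[0,0,0,0,0,0,30],[0,0,0,0,0,0,30],[0,0,0,0,0,0,30],[0,0,0,0,0,0,30],[0,0,0,0,0,0,30],[0,0,0,0,0,0,30],[0,0,0,0,0,-0.05,30],[0,0,0,0,0,-0.1,30],[0,0,0,0,0,-0.15,30],[0,0,0,0,0,-0.2,30]]' 30
python3 go.py 637 -198 150 -11.4
python3 - <<'E'
from h import *
i,*c=cam("side");cv2.imwrite(f"pics/v3.png",cv2.resize(i[90:210,190:320],None,fx=5,fy=5,interpolation=cv2.INTER_CUBIC))
E
```

```text
t: 6.92
tcp_pos: [447.2, 102.6, 28.5]
tcp_rot: [-3.068, 0.662, -0.004]
force: [-1.0, 0.5, 0.2]
finger_gap: 51.0
t: 7.75
tcp_pos: [447.2, 102.5, 49.0]
tcp_rot: [-3.068, 0.662, -0.004]
force: [0.1, 0.5, -0.8]
finger_gap: 45.4
t 7.75 tcp [447.2 102.5  49. ] gap 45.4 j [0.05 0.06 2.1  0.   0.97 0.47] F [ 0.1  0.5 -0.8]
shift [ 2.971  1.95  -1.012] turn [-0.001 -0.001 -0.072]
```

View pics/v3.png

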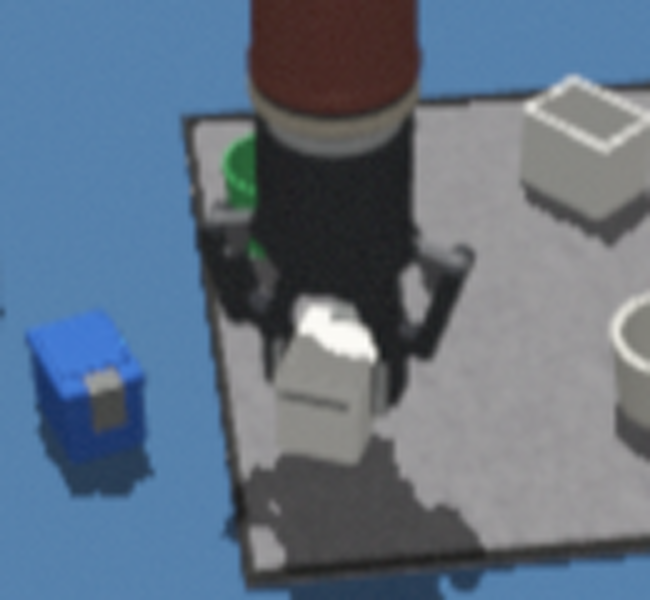

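The tub is held (gap 45.4) and off the mat. Lifting, turning by 13° and carrying it to the entry.

```bash
python3 -m creep '[[0,0,0,0,0,-0.2,30],[0,0,0,0.1,0.05,-0.4,30],[0,0,0,0.25,0.15,-0.6,30],[0,0,0,0.4,0.25,-0.8,30],[0,0,0,0.6,0.35,-1,30],[0,0,0,0.8,0.5,-1,30],[0,0,0,0.95,0.6,-1,30],[0,0,0,0.99,0.65,-1,30],[0,0,0,0.99,0.65,-1,30],[0,0,0,0.99,0.65,-1,30]]' | tail -1
python3 -m creep '[[0,0,0,0.1,0.07,0,30],[0,0,0,0.25,0.17,0,30],[0,0,0,0.45,0.3,0,30],[0,0,0,0.65,0.43,0,30],[0,0,0,0.85,0.55,0,30],[0,0,0,0.99,0.65,0,30],[0,0,0,0.99,0.65,0,30],[0,0,0,0.99,0.65,0,30],[0,0,0,0.99,0.65,0,30],[0,0,0,0.99,0.65,0,30]]' | tail -1
python3 -m creep '[[0,0,-0.01,0.1,0.07,0,30],[0,0,-0.02,0.25,0.17,0,30],[0,0,-0.03,0.45,0.3,0,30],[0,0,-0.045,0.65,0.43,0,30],[0,0,-0.06,0.85,0.55,0,30],[0,0,-0.07,0.95,0.62,0,30],[0,0,-0.072,0.99,0.65,0,30],[0,0,-0.072,0.99,0.65,0,30],[0,0,-0.072,0.99,0.65,0,30],[0,0,-0.072,0.99,0.65,0,30]]' | tail -1
python3 go.py 641 -199 80 -11.4
```

```text
finger_gap: 45.6
finger_gap: 45.6
finger_gap: 46.0
t 10.3 tcp [ 635.5 -195.1  148.6] gap 46.0 j [-0.42  0.39  1.5   0.01  1.25 -0.22] F [-0.2 -0.3 -2.4]
shift [0.061 0.031 0.686] turn [-0.002 -0.     0.   ]
```

Gripped and aligned. Lowering to 80 and looking.

```bash
python3 -m creep '[[0,0,0,0.03,0.02,0.1,30],[0,0,0,0.06,0.03,0.25,30],[0,0,0,0.06,0.03,0.4,30],[0,0,0,0.06,0.03,0.55,30],[0,0,0,0.06,0.03,0.69,30],[0,0,0,0.06,0.03,0.69,30],[0,0,0,0.06,0.03,0.69,30],[0,0,0,0.06,0.03,0.69,30],[0,0,0,0.06,0.03,0.69,30],[0,0,0,0.06,0.03,0.69,30]]' | tail -1
python3 go.py 641 -199 28 -11.4
python3 - <<'E'
from h import *
i,*c=cam("side");cv2.imwrite(f"pics/s4.png",cv2.resize(i[190:310,225:425],None,fx=4,fy=4,interpolation=cv2.INTER_CUBIC))
i,*c=cam("top");cv2.imwrite(f"pics/t4.png",cv2.resize(i[50:230,290:420],None,fx=3.3,fy=3.3,interpolation=cv2.INTER_CUBIC))
E
```

```text
finger_gap: 45.6
t 11.13 tcp [ 641.8 -199.3   80.9] gap 45.6 j [-0.42  0.48  1.52  0.01  1.15 -0.22] F [-0.4  0.2 -1.6]
shift [-0.01   0.001  0.529] turn [-0.001 -0.001  0.   ]
```

View pics/s4.png

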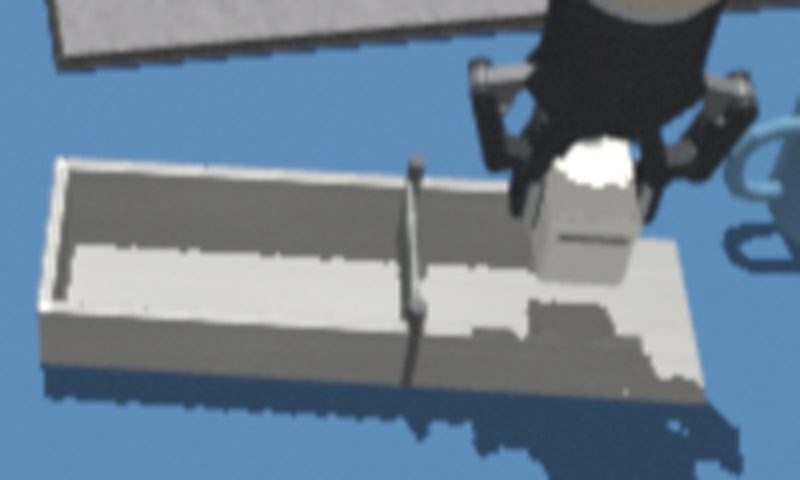

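View pics/t4.png

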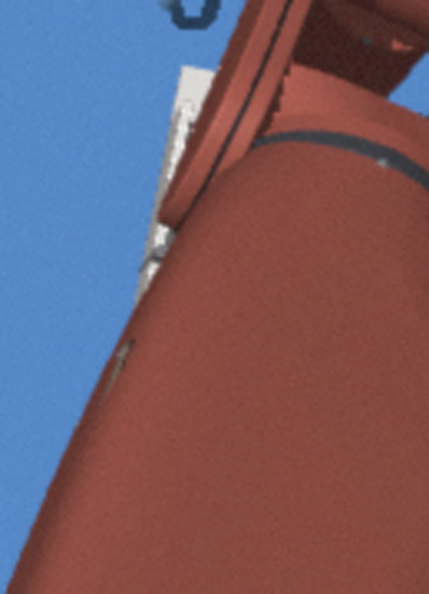

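The tub hangs over the entry, in the lane between the walls and clear of the flap. The mug handle is on the right at about (740,160) in the crop, so I'll open only a little. Lowering.

```bash
python3 -m creep '[[0,0,0,0,0,0.12,30],[0,0,0,0,0,0.25,30],[0,0,0,0,0,0.35,30],[0,0,0,0,0,0.42,30],[0,0,0,0,0,0.47,30],[0,0,0,0,0,0.5,30],[0,0,0,0,0,0.52,30],[0,0,0,0,0,0.53,30],[0,0,0,0,0,0.53,30],[0,0,0,0,0,0.53,30]]'
python3 - <<'E'
from h import *
i,*c=cam("side");cv2.imwrite(f"pics/s5.png",cv2.resize(i[190:310,225:425],None,fx=4,fy=4,interpolation=cv2.INTER_CUBIC))
import pickle;C=pickle.load(open("C.pkl","rb"))
print(tri((343,48),C["top"],(407,228),C["side"]))
E
```

```text
t: 12.07
tcp_pos: [642.1, -199.2, 28.2]
tcp_rot: [-3.122, 0.311, -0.006]
force: [-0.4, -0.4, -1.9]
finger_gap: 45.6
(array([ 748.44664833, -152.27349093,   56.40766217]), np.float64(5.505431010769464))
```

View pics/s5.png

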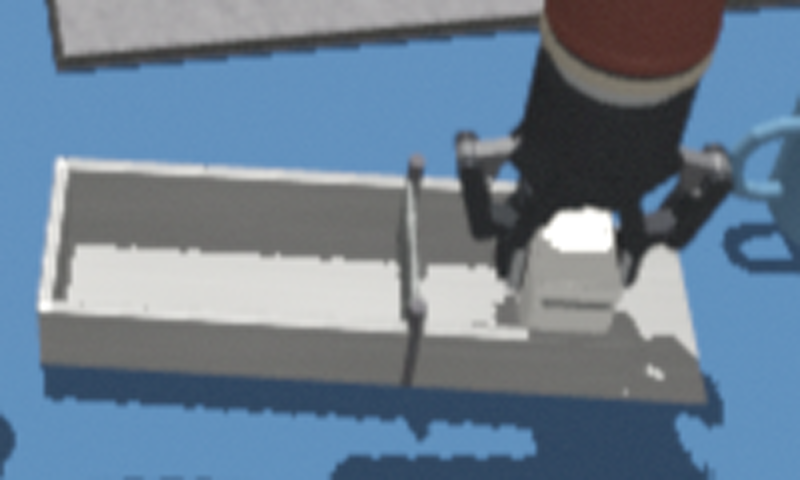

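Over the floor and upright, with the flap shut (free-edge post at about (415,300) in the crop). Last millimetre down, then release and rise.

```bash
python3 -m creep '[[0,0,0,0,0,0.01,40],[0,0,0,0,0,0.012,40],[0,0,0,0,0,0.012,40],[0,0,0,0,0,0.012,50],[0,0,0,0,0,0.012,55],[0,0,0,0,0,0.012,60],[0,0,0,0,0,0.012,64],[0,0,0,0,0,0.012,64],[0,0,0,0,0,0.012,64],[0,0,0,0,0,0.012,64]]'
python3 -m creep '[[0,0,0,0,0,-0.1,64],[0,0,0,0,0,-0.25,64],[0,0,0,0,0,-0.4,64],[0,0,0,0,0,-0.6,64],[0,0,0,0,0,-0.8,64],[0,0,0,0,0,-0.95,64],[0,0,0,0,0,-0.95,64],[0,0,0,0,0,-0.95,64],[0,0,0,0,0,-0.95,64],[0,0,0,0,0,-0.95,64]]'
python3 go.py 685 -208 120 -101.4
python3 - <<'E'
from h import *
i,*c=cam("side");cv2.imwrite(f"pics/s6.png",cv2.resize(i[190:310,225:425],None,fx=4,fy=4,interpolation=cv2.INTER_CUBIC))
E
```

```text
t: 12.95
tcp_pos: [642.1, -199.2, 26.9]
tcp_rot: [-3.122, 0.311, -0.006]
force: [-0.1, 0.2, 0.1]
finger_gap: 64.0
t: 13.78
tcp_pos: [640.7, -199.1, 120.3]
tcp_rot: [-3.121, 0.311, -0.002]
force: [-0.5, -0.4, -1.0]
finger_gap: 64.1
t 13.78 tcp [ 640.7 -199.1  120.3] gap 64.1 j [-0.42  0.43  1.5   0.01  1.21 -0.22] F [-0.5 -0.4 -1. ]
shift [ 0.452 -0.     0.003] turn [-0.001  0.001  0.5  ]
```

View pics/s6.png

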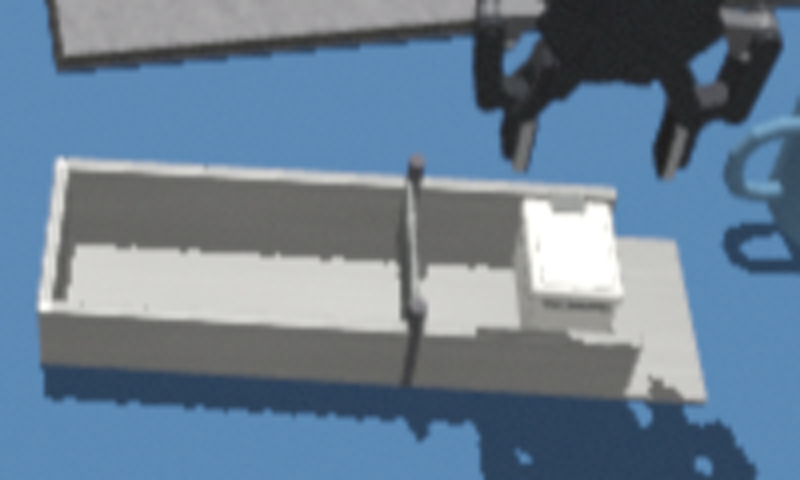

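```bash
cat > tr.py <<'E'
from h import *
a=np.radians(168.6);ex=np.array([np.cos(a),np.sin(a)]);ey=np.array([-ex[1],ex[0]]);o=np.array([561.5,-188.2])
t2w=lambda x,y:o+x*ex+y*ey
w2t=lambda p:np.array([(p[:2]-o)@ex,(p[:2]-o)@ey])
E
python3 - <<'E'
from tr import *
import pickle;S=pickle.load(open("C.pkl","rb"))["side"]
for p in [(525,197),(612,205),(622,297),(530,292)]:
    print(w2t(onz(np.array(p)/4+[224.5,189.5],54,*S)).round(1))
print(w2t(np.array([642,-199.2])),t2w(-128,-6),t2w(100,-6))
E
python3 -m creep '[[0,0,0.03,0.1,0,0,60],[0,0,0.07,0.2,0,0,50],[0,0,0.11,0.3,0,0,40],[0,0,0.15,0.4,0,0,40],[0,0,0.19,0.48,0,0,40],[0,0,0.23,0.48,0,0,40],[0,0,0.27,0.48,0,0,40],[0,0,0.31,0.48,0,0,40],[0,0,0.34,0.48,0,0,40],[0,0,0.36,0.48,0,0,40]]'
python3 go.py 688 -208 120 -101.4
```

```text
[-59.9 -34. ]
[-105.5  -31.8]
[-102.9   29.1]
[-56.8  29.5]
[-81.0860603   -5.12843298] [ 688.16065439 -207.61851252] [ 464.65882658 -162.55263891]
t: 14.67
tcp_pos: [687.0, -208.2, 118.3]
tcp_rot: [-2.465, 1.942, 0.007]
force: [-0.1, 0.7, -0.5]
finger_gap: 40.2
t 14.67 tcp [ 687.  -208.2  118.3] gap 40.2 j [-0.41  0.54  1.35  0.01  1.25  0.93] F [-0.1  0.7 -0.5]
shift [ 0.    -0.011 -0.017] turn [0.    0.002 0.138]
```

```bash
python3 -m creep '[[0,0,0.03,0,-0.01,0,36],[0,0,0.06,0,-0.01,0,36],[0,0,0.1,0,-0.01,0,36],[0,0,0.138,0,-0.01,0,36],[0,0,0.138,0,-0.01,0.1,36],[0,0,0.138,0,-0.01,0.25,36],[0,0,0.138,0,-0.01,0.4,36],[0,0,0.138,0,-0.01,0.4,36],[0,0,0.138,0,-0.01,0.4,36],[0,0,0.138,0,-0.01,0.4,36]]' >/dev/null
python3 go.py 688 -208 26 -101.4
python3 - <<'E'
from h import *
i,*c=cam("side");cv2.imwrite(f"pics/s7.png",cv2.resize(i[190:310,225:425],None,fx=4,fy=4,interpolation=cv2.INTER_CUBIC))
E
```

```text
t 15.5 tcp [ 687.6 -207.6   77.4] gap 35.8 j [-0.41  0.58  1.37  0.01  1.19  1.36] F [0.4 0.1 0. ]
shift [ 0.006 -0.007  0.514] turn [0.001 0.002 0.001]
```

View pics/s7.png

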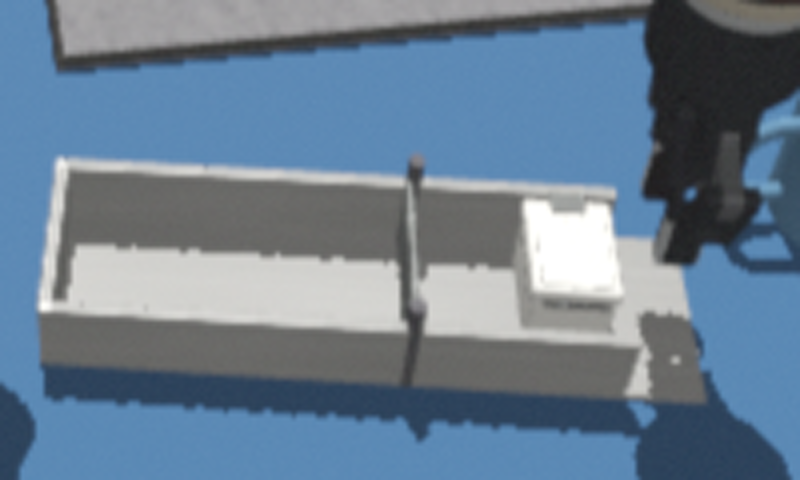

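Fingers are behind the tub at about (680,230) in the crop, clear of the tub and the mug. Down, then push along tool +y (tray +x).

```bash
python3 -m creep '[[0,0,0,0,0,0.1,36],[0,0,0,0,0,0.2,36],[0,0,0,0,0,0.3,36],[0,0,0,0,0,0.4,36],[0,0,0,0,0,0.47,36],[0,0,0,0,0,0.51,36],[0,0,0,0,0,0.51,36],[0,0,0,0,0,0.51,36],[0,0,0,0,0,0.51,36],[0,0,0,0,0,0.51,36]]'
python3 -m creep '[[0,0,0,0,0.05,0,36],[0,0,0,0,0.12,0,36],[0,0,0,0,0.2,0,36],[0,0,0,0,0.28,0,36],[0,0,0,0,0.36,0,36],[0,0,0,0,0.44,0,36],[0,0,0,0,0.52,0,36],[0,0,0,0,0.6,0,36],[0,0,0,0,0.66,0,36],[0,0,0,0,0.7,0,36]]'
python3 go.py 467 -163 26 -101.4
python3 - <<'E'
from h import *
i,*c=cam("side");cv2.imwrite(f"pics/s8.png",cv2.resize(i[190:310,225:425],None,fx=4,fy=4,interpolation=cv2.INTER_CUBIC))
E
```

```text
t: 16.38
tcp_pos: [688.7, -207.8, 28.3]
tcp_rot: [-1.99, 2.426, 0.006]
force: [0.2, -0.1, -0.8]
finger_gap: 36.0
t: 17.22
tcp_pos: [619.1, -193.9, 28.2]
tcp_rot: [-1.99, 2.426, 0.006]
force: [1.1, -0.4, -0.4]
finger_gap: 36.1
t 17.22 tcp [ 619.1 -193.9   28.2] gap 36.1 j [-0.43  0.5   1.6   0.01  1.05  1.34] F [ 1.1 -0.4 -0.4]
shift [-0.006  1.552  0.024] turn [0.    0.002 0.001]
```

View pics/s8.png

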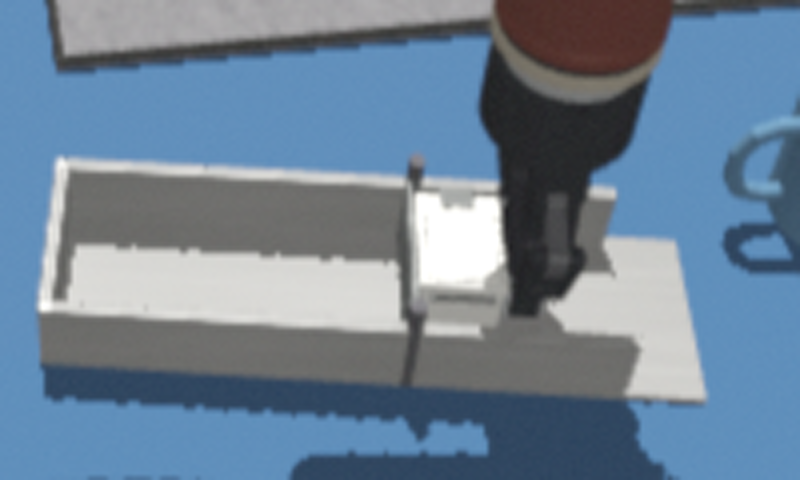

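The tub has reached the flap, square and upright (lid at about (455,240) in the crop). Pushing on.

```bash
python3 -m creep '[[0,0,0,0,0.05,0,36],[0,0,0,0,0.12,0,36],[0,0,0,0,0.2,0,36],[0,0,0,0,0.28,0,36],[0,0,0,0,0.36,0,36],[0,0,0,0,0.44,0,36],[0,0,0,0,0.52,0,36],[0,0,0,0,0.6,0,36],[0,0,0,0,0.67,0,36],[0,0,0,0,0.74,0,36]]'
python3 go.py 467 -163 28 -101.4
python3 - <<'E'
from h import *
i,*c=cam("side");cv2.imwrite(f"pics/s9.png",cv2.resize(i[190:310,225:425],None,fx=4,fy=4,interpolation=cv2.INTER_CUBIC))
E
```

```text
t: 18.1
tcp_pos: [546.6, -180.3, 29.6]
tcp_rot: [-1.989, 2.426, 0.002]
force: [3.8, -0.4, 1.5]
finger_gap: 35.9
t 18.1 tcp [ 546.6 -180.3   29.6] gap 35.9 j [-0.46  0.35  1.8   0.01  0.99  1.31] F [ 3.8 -0.4  1.5]
shift [-0.013  0.814  0.015] turn [-0.     0.001  0.001]
```

View pics/s9.png

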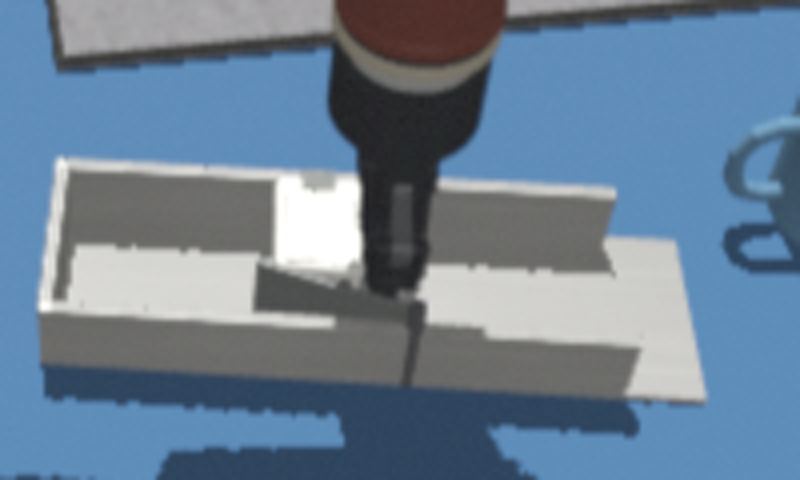

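The flap (tip at about (257,290), hinge at about (410,310) in the crop) is open, and the tub is inside against it, square. Pushing the last 83 mm.

```bash
python3 -m creep '[[0,0,0,0,0.06,0,36],[0,0,0,0,0.14,0,36],[0,0,0,0,0.23,0,36],[0,0,0,0,0.32,0,36],[0,0,0,0,0.41,0,36],[0,0,0,0,0.5,0,36],[0,0,0,0,0.59,0,36],[0,0,0,0,0.68,0,36],[0,0,0,0,0.77,0,36],[0,0,0,0,0.83,0,36]]'
python3 go.py 467 -163 130 -101.4
python3 - <<'E'
from h import *
i,*c=cam("side");cv2.imwrite(f"pics/s10.png",cv2.resize(i[190:310,225:425],None,fx=4,fy=4,interpolation=cv2.INTER_CUBIC))
E
```

```text
t: 18.98
tcp_pos: [461.3, -162.5, 28.2]
tcp_rot: [-1.991, 2.428, 0.01]
force: [0.5, 0.4, 0.4]
finger_gap: 36.2
t 18.98 tcp [ 461.3 -162.5   28.2] gap 36.2 j [-0.5   0.18  2.02  0.    0.95  1.26] F [0.5 0.4 0.4]
shift [-0.011 -0.053 -1.018] turn [0.001 0.002 0.001]
```

View pics/s10.png

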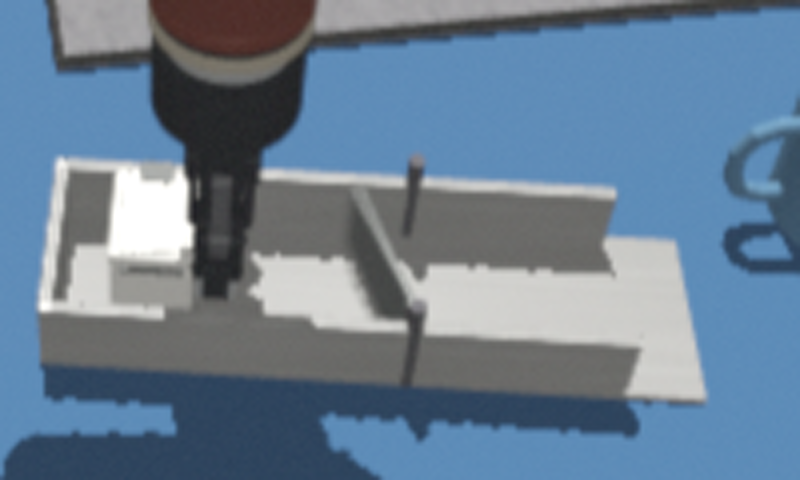

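The tub is deep in the bay (lid at about (150,215) in the crop) and the flap is already closing behind the fingers. Backing off 4 mm, then lifting straight up.

```bash
python3 -m creep '[[0,0,0,0,-0.04,0,36],[0,0,0,0,-0.04,0,36],[0,0,0,0,-0.04,-0.1,36],[0,0,0,0,-0.04,-0.25,36],[0,0,0,0,-0.04,-0.4,36],[0,0,0,0,-0.04,-0.6,36],[0,0,0,0,-0.04,-0.8,36],[0,0,0,0,-0.04,-1,36],[0,0,0,0,-0.04,-1,36],[0,0,0,0,-0.04,-1,36]]'
python3 -m creep '[[0,0,0,0,0,-0.1,36],[0,0,0,0,0,-0.3,36],[0,0,0,0,0,-0.5,36],[0,0,0,0,0,-0.7,36],[0,0,0,0,0,-0.7,36],[0,0,0,0,0,-0.7,36],[0,0,0,0,0,-0.7,36],[0,0,0,0,0,-0.7,36],[0,0,0,0,0,-0.7,36],[0,0,0,0,0,-0.7,36]]'
python3 - <<'E'
from h import *
i,*c=cam("side");cv2.imwrite(f"pics/s11.png",cv2.resize(i[60:310,225:425],None,fx=2.4,fy=2.4,interpolation=cv2.INTER_CUBIC))
cv2.imwrite(f"pics/s11b.png",cv2.resize(i[210:310,225:425],None,fx=4,fy=4,interpolation=cv2.INTER_CUBIC))
E
```

```text
t: 19.87
tcp_pos: [466.1, -164.2, 129.8]
tcp_rot: [-1.991, 2.427, 0.007]
force: [0.2, -0.1, -1.5]
finger_gap: 35.9
t: 20.7
tcp_pos: [465.5, -164.2, 198.7]
tcp_rot: [-1.992, 2.428, 0.01]
force: [-0.6, -0.1, 0.4]
finger_gap: 35.8
```

View pics/s11b.png

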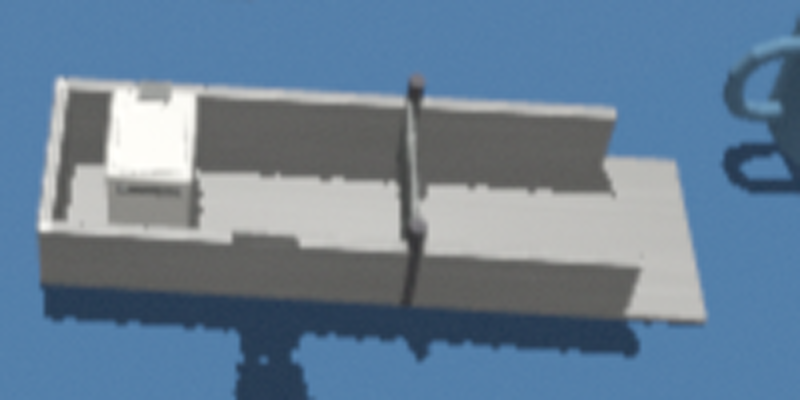

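View pics/s11.png

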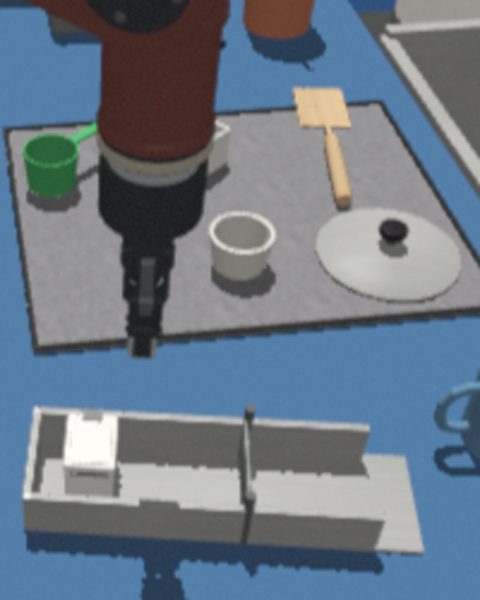

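The tub stands upright in the bay (lid at about (150,135) in the crop), not touching the end wall. The flap is shut against the gateway line (from (415,90) to (415,225)), exactly as in the first picture. The gripper is clear at 199 mm, and the open tub is still on the mat.

```bash
python3 -c "
from cell import job
print(job.hand_in())"
```

```text
the job is handed in; nothing more can be done
None
```

The lidded tub with the clasp is upright in the closed bay, the flap is shut behind it, and the job was handed in at about 21 s.

- **What I did:** I gripped the tub across its 46 mm side and stood it on the entry floor about 80 mm in front of the shut flap. After releasing it, I turned the jaws across the lane, part open. I then pushed it from behind through the flap and lifted straight out.
- **Last checks:** The final side picture shows the tub clear of the flap's sweep, with the flap in the same position as at the start. The gripper was clear at about 199 mm. The push force I read stayed at about 4 N.
- **Limits of the checks:** My last look was from the side camera only; I took no final top picture. The open tub was partly hidden behind the arm there, but nothing had touched it. The two-view measurement put the tub's top at 53.5 mm against the 55 mm stated, within the calibration error.

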